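# Fit the jaw plate and feel the gap with a taper gauge

## Robot

A 6-joint arm with a two-finger parallel gripper is mounted at the origin on a cart in front of the work surface, level with it; the furniture and walls round the work are solid. World frame = base frame: x ahead of the robot, y to its left, z up, the work surface at z = 0. Lengths are in m, angles in rad, forces in N, time in s.
With the tool pointing down it reaches from about 0.325 to 0.75 m from the base axis. Payload 7.6 kg.
Tool frame: the origin (TCP) lies at the very end of the fingers, on their centre line; the grasp point (between the pads) lies 19 mm behind it; z points along the fingers, y is the line along which they close (so a half turn about z gives the same grasp; the last joint's range is limited). The gripper opens to 85 mm and grips with 20 to 120 N. Pads are 22 mm wide; open, the fingers measure 114 mm over their backs; the gripper's body (76 mm by 85 mm) begins 54 mm behind the grasp point. The pads swing forward as they close: fully open they stand 13 mm farther back than shut.
Start: joints at [-1.344, 0.052, 1.401, -0, 1.689, -0.07], TCP at [0.154, -0.502, 0.231] pointing down, gripper open.
Joint ranges: [-2.9, 2.9], [-0.91, 2.17], [0.12, 2.37], [-1.06, 4.2], [0.26, 2.73], [-2.93, 2.93]. Speed limits (rad/s): [2.57, 2.57, 3.01, 3.14, 3.14, 3.14].

## Interface

Orientations are given as a unit quaternion [x, y, z, w].
In Python, from bench import ctrl gives the robot as it stands.
- The arm moves only by the tool move_arm, never from a script. Its argument "increments" is a list of rows, each a list of 4 numbers: the shift along the tool's x, y, z in units of 25 mm (1.0 is 25 mm), then the turn about the tool's z in degrees. In form: [[x, y, z, turn], ...]. A call has 1 to 20 rows; each row shifts and turns the commanded pose from where the row before left it, along the tool's axes as they then stand; what a row does not reach is not made up. A row lasts 1/10 s, in which the tool goes at most 50 mm and 8.59 degrees, less where a joint would pass 70% of its speed; a pose out of reach is approached as far as the arm can. A call is refused whole if a number of a shift passes 1 or a number of a turn 8.59, either way. A call with a gripper value outside its range is refused whole. "gripper" is the opening, from 0 (shut) to 1 (fully open), set as the call begins (left out, the last holds). The fingers move at their own pace and stop on an object; "newtons" is the grip in N (left out, the last holds). Time passes only in rows, so rows that do not move let the fingers close. It gives the time, the measured TCP pose, the force, the opening and the grip force at its end, in the units of the state.
- ctrl.get_obs(): the state, without advancing time (a new reading comes with each control period).
- ctrl.camera(name): name is "side" or "top" or "wrist"; returns a dict with "color" (480x640x3 uint8, red, green, blue), "camera_matrix" (3x3 intrinsics, pixels), "distortion" ([k1, k2, p1, p2, k3] as OpenCV has them; the pictures are not rectified), "R" (3x3) and "t" (3): a world point X has camera coordinates R X + t. Camera axes: x right, y down, z forward; pixel columns grow to the right and rows downward; lengths in m; the calibration is good to about 2 mm. A picture is of the moment at which its call begins. There is no depth.
- ctrl.hand_in(): hands the job in; it is judged then, once.
Trained networks look in a picture, given as the dict that the camera call returned (one of the last four; its "shot" number tells which), for a name from the list of things; names that differ only in an ending like _2 or _b are one class to them, and where a whole thing is asked for, a point or a joint stands for the part that bears it (a point fixed in the world has none). Each returns a list of dicts, best first, with "confidence" (0 to 1); they miss things now and then, are a little off and sometimes report something else, mostly with a low value. They report only what shows in the picture. A call takes as long as a camera call. They do not tell look-alikes from the thing itself.
- ctrl.silhouettes(picture, query): "region" (480x640 bool, what is visible of it) and "centre" ([row, column] in pixels, amid what is visible of it).
- ctrl.spot_point(picture, query): "centre" ([row, column] in pixels: a listed point, or the origin of a listed thing).
The state is a dict: "time_s": time; "joint_positions": joint angles; "joint_velocities": joint speeds; "joint_torque": joint torques, N m; "tcp_pos": TCP position; "tcp_rot": TCP orientation; "wrist_force": force on the tool from outside, world axes, zero at the start; "ft_torque": the same for the moment, N m; "opening": finger opening in m; "finger_force": force on a finger pad.
Only numpy, scipy, OpenCV 4.12 (cv2) and the standard library are available. Lean on these libraries where they do the work, as an engineer would, in place of code of your own. Each camera call takes 0.05 s, during which the arm holds its last target. There are 200 camera calls.

## Task

Stand the loose steel jaw plate in its seat in the gap fixture, fully down and upright, and let go of it. Then take the taper gauge from its stand and slide it, tip down, into the gap between the front jaw and the plate until it just drags snugly on both, without forcing it. Finish while still gripping the gauge there, snug and upright; leave the bench block, flux jar and emery block alone.

Things in the scene. Friction and masses are not known exactly. Their poses are not given: they have to be found in the camera images.
- gap_fixture: Steel gap fixture fixed on the worktop: base 110 x 86 x 12 mm (x, y, z). Origin: centre of the underside; z up. From -x to +x on the base: front jaw, gap, seat of the loose plate with a back wall behind it (36 mm along y, face at x = +20 mm, flared, top at z = 71). Nothing stands beside the seated plate's two ends above z = 34.
- plate_seat (a point): Where the middle of the plate's underside belongs, on the base, 12 mm above the worktop and at x = +13 mm in the fixture's frame, axes as the fixture's. The seat leaves 14.5 mm along x (back wall to low nibs at the ends) and 60 mm along y (end stops) for the 12 x 56 mm plate; nibs and stops are 12 mm high, flared to 22 mm above the base.
- front_jaw: Jaw block of the fixture, 36 mm wide, 24 mm thick, clamped at a different place each time (does not yield). Origin: middle of its gap face at the top, 74 mm above the worktop; the face looks to the fixture's +x; its top 4 mm are set back 2.7 mm. It is 6 to 8.5 mm from the plate's face when the plate rests on the back wall, up to 2.5 mm less if the plate stands forward.
- jaw_plate: Loose steel plate with two dark screw spots, 12 mm thick (its x), 56 mm wide (its y), 62 mm tall (z), 0.3 kg; stands upright on the worktop at the start. Origin: centre of its underside. Same front and back; take it by its two ends (56 mm). Seated, its top is 74 mm above the worktop, level with the front jaw.
- taper_gauge: Steel taper gauge, 90 g, tip down in its stand, same front and back. Origin: middle of the tip; z up to the handle. Blade 22 mm wide (y), thickness (x) 2 mm at the tip growing evenly to 14 mm at z = 80; handle 14 x 32 x 40 mm (x, y, z), z = 90 to 130. It drags with the tip 15 to 55 mm below the plate tops; slightly springy: 5 to 10 N of downward push makes it snug.
- gauge_stand: Fixed aluminium block 56 x 60 x 45 mm (x, y, z) with an upright slot in its middle, 25 mm along its y and 9.6 mm along x, floor 5 mm above the worktop, open at the top; the gauge draws straight up out of it. Origin: centre of the underside.
- bench_block: Bystander: steel bench block 64 x 64 x 16 mm; origin: centre of the underside.
- flux_jar: Bystander: small round black jar, diameter 27, height 10 mm; origin: centre of the underside.
- emery_block: Bystander: small brown-red block 14 x 40 x 12 mm; origin: centre of the underside.
Not all that is in view belongs to the job. What is shaped like the taper_gauge but pink is not meant.

How it is judged:
By the outcome, as a careful person would: the job done as asked, in the order asked, and still so for the second after the job is handed in, while the arm keeps its last pose, push and grip.
It also fails if it takes over 54 s, if anything falls off the work surface, if the arm or the gripper's body presses on something with over 40 N, if the wrist force passes 120 N, or if a joint passes its speed limit or range.

## Working session

There is one attempt and no reset: what is moved stays moved. The work goes in short steps, Python scripts to look and compute and a tool call to move; the robot and the scene stay as the last step left them, time stands still between calls to the robot, and variables do not carry over. Pictures are saved under pics/ and viewed, at most 10 in all, crops included, and the job is handed in when it is done.

Besides the shell and the picture viewer there is one more tool, called after "Call:" as a command line: name --pt "numbers of a row" for each row, then --argument value for the rest. move_arm: Moves the arm, as the interface text tells. Its arguments: {"type":"object","properties":{"increments":{"type":"array"},"gripper":{"type":"number"},"newtons":{"type":"number"}},"required":["increments"]}

```bash
ls; mkdir -p pics
cat > h.py <<'E'
import numpy as np, cv2
from bench import ctrl
from scipy.spatial.transform import Rotation as Rn
def undist(c,rc):
    p=np.array([[[rc[1],rc[0]]]],float)
    return cv2.undistortPoints(p,c["camera_matrix"],c["distortion"])[0,0]
def ray(c,rc):
    u=undist(c,rc);R=np.array(c["R"]);t=np.array(c["t"])
    d=R.T@np.array([u[0],u[1],1]);return -R.T@t,d/np.linalg.norm(d)
def atz(c,rc,z):
    o,d=ray(c,rc);return o+d*(z-o[2])/d[2]
def tri(L):
    A=np.zeros((3,3));b=np.zeros(3)
    for c,rc in L:
        o,d=ray(c,rc);P=np.eye(3)-np.outer(d,d);A+=P;b+=P@o
    x=np.linalg.solve(A,b)
    r=[np.linalg.norm((np.eye(3)-np.outer(d,d))@(x-o)) for o,d in [ray(c,rc) for c,rc in L]]
    return x,max(r)
def proj(c,X):
    X=np.atleast_2d(np.array(X,float))
    p,_=cv2.projectPoints(X,cv2.Rodrigues(np.array(c["R"],float))[0],np.array(c["t"],float),np.array(c["camera_matrix"],float),np.array(c["distortion"],float))
    return p[:,0,::-1]
def save(n,im): cv2.imwrite("pics/"+n,im[:,:,::-1])
E
python3 - <<'E'
from h import *
np.set_printoptions(precision=4,suppress=True)
for n in ["top","side"]:
    c=ctrl.camera(n);save(n+"1.png",c["color"])
    print(n,"cam pos",-np.array(c["R"]).T@np.array(c["t"]),c["camera_matrix"][0][0])
    for q in ["gap_fixture","plate_seat","front_jaw","jaw_plate","taper_gauge","gauge_stand","bench_block"]:
        for f in (ctrl.silhouettes,ctrl.spot_point):
            for d in f(c,q)[:3]:
                print(q,f.__name__,np.round(d["centre"],1),round(d["confidence"],2),atz(c,d["centre"],0.0)[:2], d["region"].sum() if "region" in d else "")
print(ctrl.get_obs())
E
```

```text
pics
top cam pos [ 0.4317 -0.3378  0.9838] 501.6063569176794
gap_fixture call [230.  281.5] 0.67 [ 0.5595 -0.2973] 2539
gap_fixture call [226.7 285.4] 0.83 [ 0.5662 -0.3049] 
plate_seat call [228.3 286.2] 0.78 [ 0.5631 -0.3065] 2500
plate_seat call [218.9 285.3] 0.89 [ 0.5818 -0.3042] 
plate_seat call [282.7 270.4] 0.25 [ 0.4552 -0.2784] 
front_jaw call [231.2 278.9] 0.96 [ 0.557  -0.2923] 406
front_jaw call [223.7 285.6] 0.93 [ 0.5722 -0.3051] 
jaw_plate call [291.9 227.6] 0.64 [ 0.4353 -0.1954] 242
jaw_plate call [232.1 281.3] 0.61 [ 0.5553 -0.297 ] 452
jaw_plate call [290.2 226.2] 0.78 [ 0.4386 -0.1925] 
taper_gauge call [211.2 421.7] 0.72 [ 0.6042 -0.577 ] 825
taper_gauge call [290. 349.] 0.64 [ 0.4441 -0.4325] 164
taper_gauge call [247.2 417.7] 0.62 [ 0.5314 -0.5686] 
taper_gauge call [291.5 340.3] 0.53 [ 0.4409 -0.4154] 
gauge_stand call [291.6 345.2] 0.65 [ 0.4409 -0.4251] 804
gauge_stand call [288.7 345.3] 0.92 [ 0.4465 -0.4252] 
bench_block call [215.5 359.7] 0.92 [ 0.5922 -0.452 ] 1085
bench_block call [216.8 358.1] 0.85 [ 0.5895 -0.4488] 
side cam pos [ 0.1803 -0.9408  0.6
[... 740 characters left out ...]
 -0.4265] 
bench_block call [286.9 401.7] 0.65 [ 0.5928 -0.4454] 1379
bench_block call [219.7 253.1] 0.39 [ 0.4466 -0.1587] 389
bench_block call [287.4 402.3] 0.73 [ 0.593  -0.4468] 
{'time_s': 1.5, 'joint_positions': array([-1.3443,  0.0522,  1.4007,  0.    ,  1.6886, -0.0703]), 'joint_velocities': array([-0.0022, -0.0016,  0.0022, -0.0002,  0.0018, -0.0015]), 'joint_torque': array([ -0.0003, -38.1534, -36.0307,  -0.0001,   0.0002,  -0.    ]), 'tcp_pos': array([ 0.1536, -0.5021,  0.2313]), 'tcp_rot': array([0.989 , 0.1479, 0.    , 0.0001]), 'wrist_force': array([-0.7052, -0.9399, -0.1103]), 'ft_torque': array([ 0.0294,  0.0378, -0.0486]), 'finger_force': 0.0, 'opening': 0.08547909179446082}
```

View pictures.

Run:
```python
import cv2,numpy as np
a=cv2.imread("pics/top1.png")[150:350,180:480];b=cv2.imread("pics/side1.png")[170:370,220:520]
cv2.imwrite("pics/both1.png",np.hstack([cv2.resize(a,(400,267),interpolation=3),cv2.resize(b,(400,267),interpolation=3)]))
cv2.imwrite("pics/both1.png",np.vstack([cv2.resize(a,(450,300),interpolation=2),cv2.resize(b,(450,300),interpolation=2)]))
```

```text
(no output)
```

View pics/both1.png

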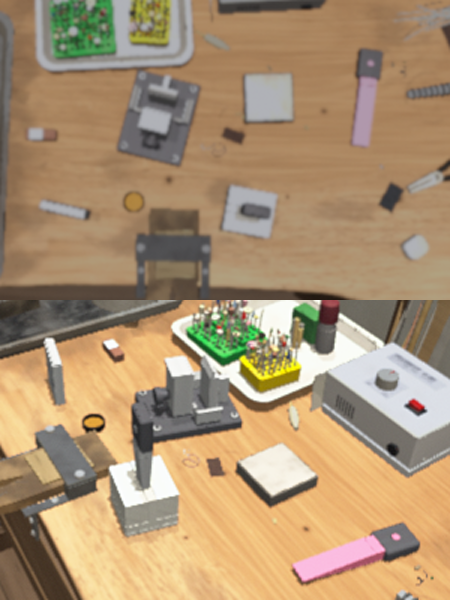

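Call:
move_arm --pt "0.95 -0.41 -0.16 0" --pt "0.95 -0.41 -0.16 0" --pt "0.95 -0.41 -0.16 0" --pt "0.95 -0.41 -0.16 0" --pt "0.95 -0.41 -0.16 0" --pt "0.95 -0.41 -0.16 0" --pt "0.95 -0.41 -0.16 0" --pt "0.95 -0.41 -0.16 0" --pt "0.95 -0.41 -0.16 0" --pt "0.95 -0.41 -0.16 0" --pt "0.95 -0.41 -0.16 0" --pt "0.95 -0.41 -0.16 0" --pt "0.95 -0.41 -0.16 0" --pt "0.95 -0.41 -0.16 0" --pt "0.95 -0.41 -0.16 0" --pt "0 0 0 0"

```text
time_s: 3.1
tcp_pos: [0.4509, -0.2492, 0.2917]
tcp_rot: [0.989, 0.149, 0.0, 0.0]
wrist_force: [-0.3, -1.2, -0.4]
opening: 0.0852
finger_force: 0.0
```

Run:
```python
from h import *
import pickle
np.set_printoptions(precision=4,suppress=True)
c=ctrl.camera("wrist");save("w1.png",c["color"]);pickle.dump(c,open("w1.pkl","wb"))
R=np.array(c["R"]);print("cam",-R.T@c["t"],R[2])
for q in ["plate_seat","front_jaw","jaw_plate","taper_gauge","gauge_stand"]:
    for d in ctrl.spot_point(c,q)[:2]:
        print(q,np.round(d["centre"],1),round(d["confidence"],2),atz(c,d["centre"],0.0)[:2])
print(ctrl.get_obs()["time_s"])
```

```text
cam [ 0.5167 -0.2294  0.4341] [-0.2575 -0.08   -0.963 ]
plate_seat [102.1 411.9] 0.83 [ 0.5793 -0.3156]
front_jaw [111.1 416.7] 0.9 [ 0.5722 -0.3238]
jaw_plate [193.6 268.6] 0.79 [ 0.4387 -0.1948]
taper_gauge [246.2 455.6] 0.66 [ 0.4438 -0.4225]
taper_gauge [209.4 601.7] 0.58 [ 0.5361 -0.5702]
gauge_stand [247.4 456.7] 0.82 [ 0.4428 -0.4243]
3.4
```

View pics/w1.png

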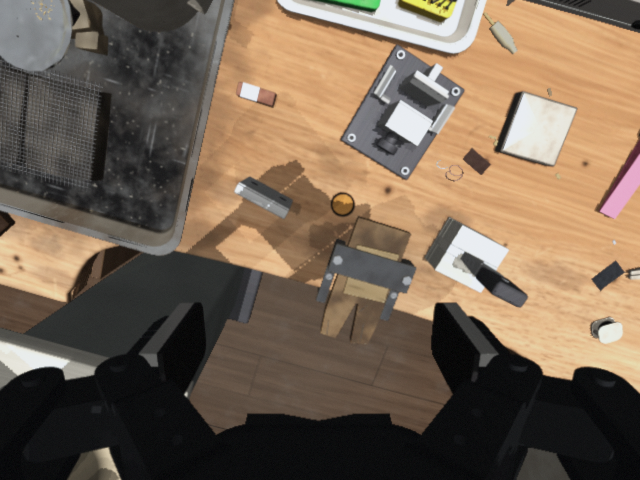

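```bash
cat >> h.py <<'E'
from scipy.optimize import minimize
def boxpts(b): # (x0,x1,y0,y1,z0,z1)
    return np.array([[x,y,z] for x in b[:2] for y in b[2:4] for z in b[4:]])
def place(P,p): 
    c,s=np.cos(p[2]),np.sin(p[2]);return np.c_[P[:,0]*c-P[:,1]*s+p[0],P[:,0]*s+P[:,1]*c+p[1],P[:,2]+(p[3] if len(p)>3 else 0)]
def rend(cam,boxes,p,S=4):
    m=np.zeros((480*S,640*S),np.uint8)
    for b in boxes:
        h=cv2.convexHull(proj(cam,place(boxpts(b),p))[:,::-1].astype(np.float32))
        cv2.fillConvexPoly(m,np.round((h+.5)*S-.5).astype(np.int32),1)
    return m
def fit(views,boxes,p0,S=4):
    regs=[(c,cv2.resize(r.astype(np.uint8),None,fx=S,fy=S,interpolation=1)) for c,r in views]
    def cost(p):
        return sum(1-(np.minimum(a:=rend(c,boxes,p,S),r).sum()/np.maximum(a,r).sum()) for c,r in regs)
    best=None
    p0=np.array(p0,float)
    for dy in (-.25,0,.25):
        q=p0.copy();q[2]+=dy
        sim=np.vstack([q]+[q+np.eye(len(q))[i]*([.006,.006,.15,.005][i]) for i in range(len(q))])
        r=minimize(cost,q,method="Nelder-Mead",options=dict(initial_simplex=sim,maxiter=120,xatol=1e-4,fatol=1e-4))
        if best is None or r.fun<best.fun: best=r
    return best.x,best.fun/len(views)
PL=[(-.006,.006,-.028,.028,0,.062)]
FX=[(-.055,.055,-.043,.043,0,.012)]
ST=[(-.028,.028,-.03,.03,0,.045)]
def draw(im,cam,boxes,p,k,off,col):
    for b in boxes:
        q=(proj(cam,place(boxpts(b),p))[:,::-1]-off+.5)*k
        for i in range(8):
            for j in (1,2,4):
                if not i&j: cv2.line(im,tuple(np.round(q[i]).astype(int)),tuple(np.round(q[i|j]).astype(int)),col,1,cv2.LINE_AA)
E
python3 - <<'E'
from h import *
import pickle
np.set_printoptions(precision=4,suppress=True)
C={n:ctrl.camera(n) for n in("wrist","top","side")}
def reg(n,q,xy):
    L=ctrl.silhouettes(C[n],q)
    L=[d for d in L if np.linalg.norm(atz(C[n],d["centre"],0.03)[:2]-xy)<.06]
    return L[0]["region"] if L else None
out={}
for q,bx,p0 in (("jaw_plate",PL,(.438,-.195,.1)),("gap_fixture",FX+[(-.04,.03,-.018,.018,.012,.074)],(.565,-.308,-.15)),("gauge_stand",ST,(.444,-.425,-.1))):
    V=[(C[n],r) for n in C if (r:=reg(n,q,np.array(p0[:2]))) is not None]
    print(q,len(V))
    for v in V: print("  single",fit([v],bx,p0))
    out[q]=fit(V,bx,p0)[0];print("  all",fit(V,bx,p0))
pickle.dump((C,out),open("s.pkl","wb"))
c=C["wrist"]
ims=[]
for q,bx,o,k in(("gap_fixture",FX,(330,30),3),("jaw_plate",PL,(220,150),5),("gauge_stand",ST,(410,200),3)):
    w,h=(150,160) if k==3 else (90,96)
    o=np.array(o);a=cv2.resize(c["color"][o[1]:o[1]+h,o[0]:o[0]+w],None,fx=k,fy=k,interpolation=2)
    ims.append((a.copy(),o));draw(a,c,bx,out[q],k,o,(255,0,0));ims.append((a,o))
a=np.hstack([cv2.resize(ims[1][0],(400,427)),cv2.resize(ims[3][0],(400,427))]);save("fit1.png",a)
print(ctrl.get_obs()["time_s"])
E
```

```text
jaw_plate 2
  single (array([ 0.4409, -0.1946, -0.1935]), np.float64(0.07656432180334238))
  single (array([ 0.4399, -0.1931, -0.2179]), np.float64(0.088649795423549))
  all (array([ 0.4398, -0.1943, -0.2163]), np.float64(0.09715268451460901))
gap_fixture 3
  single (array([ 0.563 , -0.3072, -0.2359]), np.float64(0.027538375928012004))
  single (array([ 0.5614, -0.3054, -0.2336]), np.float64(0.03605308368398774))
  single (array([ 0.5661, -0.3093, -0.2581]), np.float64(0.15938251399244308))
  all (array([ 0.5629, -0.3067, -0.2351]), np.float64(0.08527339622526937))
gauge_stand 3
  single (array([ 0.443 , -0.4239, -0.1633]), np.float64(0.18192922335697082))
  single (array([ 0.4419, -0.4232, -0.1707]), np.float64(0.23079770497871555))
  single (array([ 0.442 , -0.4245, -0.1802]), np.float64(0.1399016341424718))
  all (array([ 0.4423, -0.424 , -0.1755]), np.float64(0.1873464890322303))
4.0
```

View pics/fit1.png

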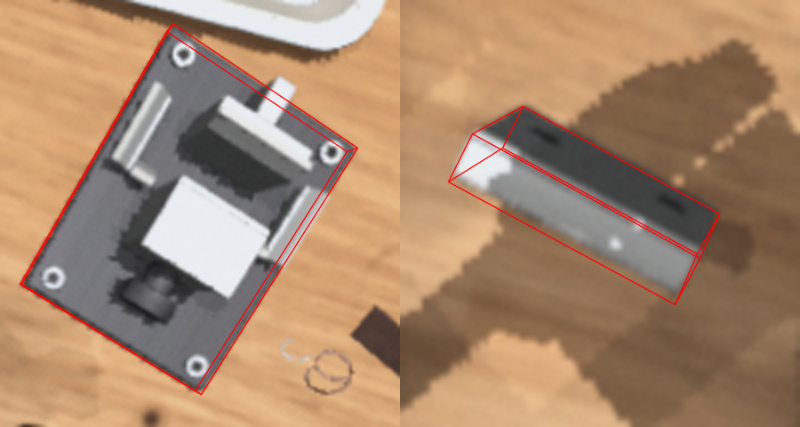

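```bash
cat >> h.py <<'E'
def go(x,y,z,yaw,o=None):
    o=o or ctrl.get_obs();R=Rn.from_quat(o["tcp_rot"]).as_matrix()
    y0=np.arctan2(R[1,0],R[0,0]);turn=-np.degrees((yaw-y0+np.pi)%(2*np.pi)-np.pi)
    d=np.array([x,y,z])-o["tcp_pos"];c,s=np.cos(yaw),np.sin(yaw)
    print("turn %.2f deg first; then shift units: %.3f %.3f %.3f"%(turn,(c*d[0]+s*d[1])/.025,(s*d[0]-c*d[1])/.025,-d[2]/.025),"tilt",R[2].round(4))
E
python3 -c "
from h import *
go(.440,-.1943,.15,-.213)"
```

```text
turn 29.21 deg first; then shift units: -0.840 -2.132 5.651 tilt [-1.e-04  0.e+00 -1.e+00]
```

Call:
move_arm --pt "0 0 0.9 7.3" --pt "0 0 0.9 7.3" --pt "0 0 0.9 7.3" --pt "0 0 0.9 7.3" --pt "-0.28 -0.71 0.68 0" --pt "-0.28 -0.71 0.68 0" --pt "-0.28 -0.71 0.69 0" --pt "0 0 0 0"

```text
time_s: 4.8
tcp_pos: [0.4388, -0.1923, 0.1476]
tcp_rot: [0.994, -0.105, -0.002, -0.001]
wrist_force: [0.5, -0.2, -0.6]
opening: 0.0855
finger_force: 0.0
```

Run:
```python
from h import *
import pickle
np.set_printoptions(precision=4,suppress=True)
c=ctrl.camera("wrist")
o=ctrl.get_obs();print(o["tcp_pos"],o["joint_positions"])
p=(.44,-.194,-.213)
for n,cc in (("w",c),("t",ctrl.camera("top"))):
    L=ctrl.silhouettes(cc,"jaw_plate")
    for d in L[:2]:
        print(n,d["confidence"],d["centre"],d["region"].sum())
        if np.linalg.norm(atz(cc,d["centre"],.03)[:2]-p[:2])<.07: r=fit([(cc,d["region"])],PL,p,3); print(r)
        if n=="w": p=r[0] if r[1]<.15 else p
q=proj(c,[[.44,-.194,.062]])[0][::-1];print(q)
off=np.clip((q-[100,75]).astype(int),0,[440,330])
a=cv2.resize(c["color"][off[1]:off[1]+150,off[0]:off[0]+200],None,fx=4,fy=4,interpolation=2)
draw(a,c,PL,p,4,off,(255,0,0));save("p2.png",a)
```

```text
[ 0.4396 -0.1936  0.1493] [-0.4917 -0.0319  1.6496 -0.0002  1.5256  1.2905]
w 0.92 [238.8, 319.7] 3178
(array([ 0.441 , -0.195 , -0.2224]), np.float64(0.07214409240708719))
[320.0067 246.8838]
```

View pics/p2.png

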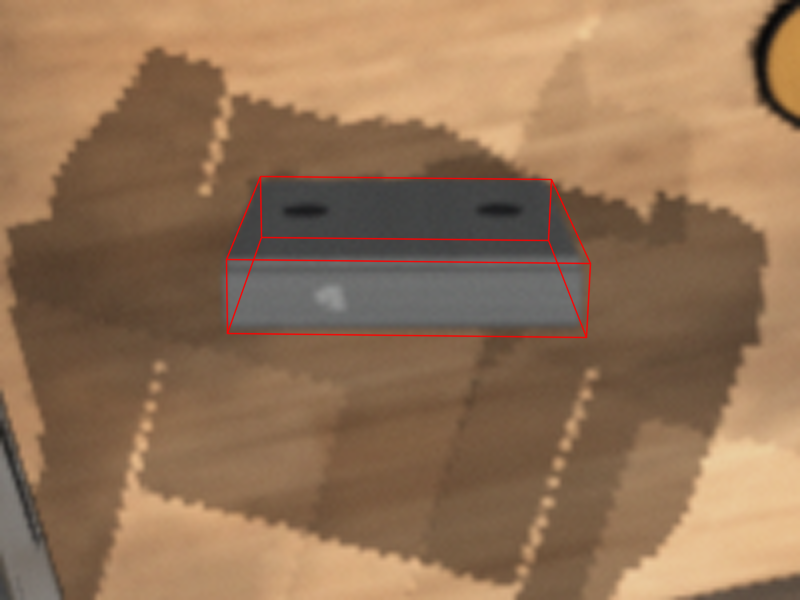

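```bash
python3 -c "
from h import *
go(.4405,-.1943,.028,-.213)"
```

```text
turn -0.01 deg first; then shift units: -0.011 -0.036 4.930 tilt [ 2.e-03  9.e-04 -1.e+00]
```

Call:
move_arm --pt "0 -0.03 0.8 0" --pt "0 0 0.8 0" --pt "0 0 0.8 0" --pt "0 0 0.8 0" --pt "0 0 0.7 0" --pt "0 0 0.5 0" --pt "0 0 0.4 0" --pt "0 0 0.13 0" --pt "0 0 0 0" --pt "0 0 0 0"

```text
time_s: 6.0
tcp_pos: [0.4407, -0.1939, 0.0276]
tcp_rot: [0.994, -0.106, 0.001, 0.0]
wrist_force: [-0.3, -0.9, 0.2]
opening: 0.0854
finger_force: 0.0
```

Call:
move_arm --pt "0 0 0 0" --pt "0 0 0 0" --pt "0 0 0 0" --pt "0 0 0 0" --pt "0 0 0 0" --pt "0 0 0 0" --pt "0 0 0 0" --gripper 0 --newtons 50

```text
time_s: 6.7
tcp_pos: [0.4407, -0.1938, 0.0276]
tcp_rot: [0.994, -0.106, 0.001, 0.0]
wrist_force: [-0.2, 1.5, 6.8]
opening: 0.0553
finger_force: 54.0
```

```bash
python3 -c "
from h import *
go(.497,-.291,.16,-.235)"
```

```text
turn 1.27 deg first; then shift units: 3.095 3.256 -5.297 tilt [ 1.5e-03  3.0e-04 -1.0e+00]
```

Call:
move_arm --pt "0 0 -0.4 1.27" --pt "0 0 -0.8 0" --pt "0 0 -0.9 0" --pt "0.3 0.3 -0.9 0" --pt "0.5 0.5 -0.9 0" --pt "0.7 0.7 -0.8 0" --pt "0.7 0.7 -0.5 0" --pt "0.5 0.6 -0.1 0" --pt "0.4 0.46 0 0" --pt "0 0 0 0" --pt "0 0 0 0"

```text
time_s: 7.8
tcp_pos: [0.4959, -0.2905, 0.1585]
tcp_rot: [0.993, -0.118, -0.001, -0.001]
wrist_force: [-0.0, -0.2, -2.9]
opening: 0.0555
finger_force: 53.9
```

```bash
cat > look.py <<'E'
from h import *
import pickle
np.set_printoptions(precision=4,suppress=True)
c=ctrl.camera("wrist");o=ctrl.get_obs();print(o["time_s"],o["tcp_pos"],o["opening"],o["joint_positions"])
pickle.dump((c,o),open("v.pkl","wb"))
for q,z in(("plate_seat",.012),("front_jaw",.074)):
    for d in ctrl.spot_point(c,q)[:2]: print(q,d["confidence"],d["centre"],atz(c,d["centre"],z))
save("v.png",cv2.resize(c["color"],(800,600),interpolation=2))
E
python3 look.py
```

```text
7.85 [ 0.496  -0.2902  0.1587] 0.055363822105342075 [-0.5937  0.2255  1.3556  0.0001  1.5623  1.2124]
plate_seat 0.74 [113.9, 321.5] [ 0.5762 -0.3126  0.012 ]
front_jaw 0.82 [131.5, 319.3] [ 0.5644 -0.3079  0.074 ]
```

View pics/v.png

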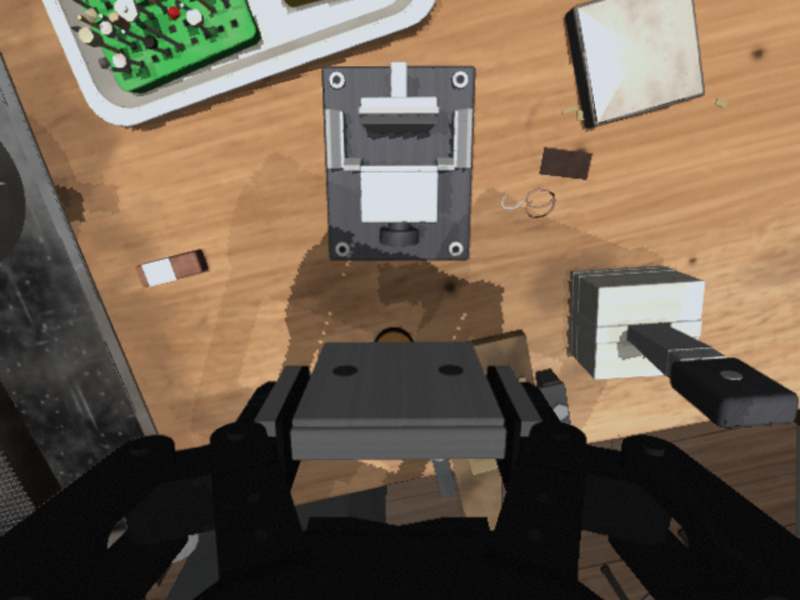

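Run:
```python
from h import *
import pickle
np.set_printoptions(precision=4,suppress=True)
c,o=pickle.load(open("v.pkl","rb"))
J=(-.0255,-.0015,-.018,.018,.012,.074)
try:
    s=ctrl.silhouettes(c,"gap_fixture");s=max(s,key=lambda d:d["confidence"]);pf,e=fit([(c,s["region"])],FX+[(-.02,.02,-.018,.018,.012,.074)],(.563,-.307,-.235));print("fixture",pf,e)
    L=ctrl.silhouettes(c,"jaw_plate")
    for d in L:
        print(d["confidence"],d["centre"],d["region"].sum())
    t=o["tcp_pos"];d=max(L,key=lambda d:d["centre"][0]);pp,e=fit([(c,d["region"])],PL,(t[0],t[1],-.235,t[2]-.028));print("plate",pp,e,"tcp",t)
except Exception as ex: print("ERR",ex)
print("seat",pf[:2]+.013*np.array([np.cos(pf[2]),np.sin(pf[2])]))
# jaw top corners read in the picture
def F(rc800,z):
    X=atz(c,(rc800[1]/1.25,rc800[0]/1.25),z)[:2]-pf[:2];cs,sn=np.cos(pf[2]),np.sin(pf[2]);return np.array([cs*X[0]+sn*X[1],-sn*X[0]+cs*X[1]])
for n,p,z in(("jaw tl",(361,167),.074),("jaw tr",(437,167),.074),("jaw bl",(361,222),.074),("jaw br",(436,222),.074),("base tl",(322,67),.012),("tr",(473,66),.012),("br",(469,260),.012),("bl",(331,260),.012),("wall tl",(362,98),.071),("wall tr",(438,98),.071)): print(n,F(p,z))
off=np.array((240,30));a=cv2.resize(c["color"][30:230,240:400],None,fx=3,fy=3,interpolation=2)
draw(a,c,FX+[(.007,.019,-.028,.028,.012,.013),(.02,.026,-.018,.018,.012,.071)],pf,3,off,(255,0,0))
off=np.array((210,260));b=cv2.resize(c["color"][260:380,210:430],None,fx=1.45,fy=1.45,interpolation=2)
draw(b,c,PL,pp,1.45,off,(255,0,0));b=cv2.copyMakeBorder(b,0,600-b.shape[0],0,0,cv2.BORDER_CONSTANT)
save("v2.png",np.hstack([a,b]))
```

```text
fixture [ 0.5629 -0.3076 -0.2337] 0.025413882266026366
0.92 [328.1, 316.9] 14059
plate [ 0.4943 -0.2905 -0.2404  0.1243] 0.040274007006057766 tcp [ 0.496  -0.2902  0.1587]
seat [ 0.5755 -0.3106]
jaw tl [0.0005 0.0174]
jaw tr [ 0.0004 -0.0173]
jaw bl [-0.0245  0.018 ]
jaw br [-0.0246 -0.0172]
base tl [0.0542 0.0424]
tr [ 0.0545 -0.0411]
br [-0.0545 -0.0428]
bl [-0.0542  0.0416]
wall tl [0.0303 0.0166]
wall tr [ 0.0302 -0.0174]
```

View pics/v2.png

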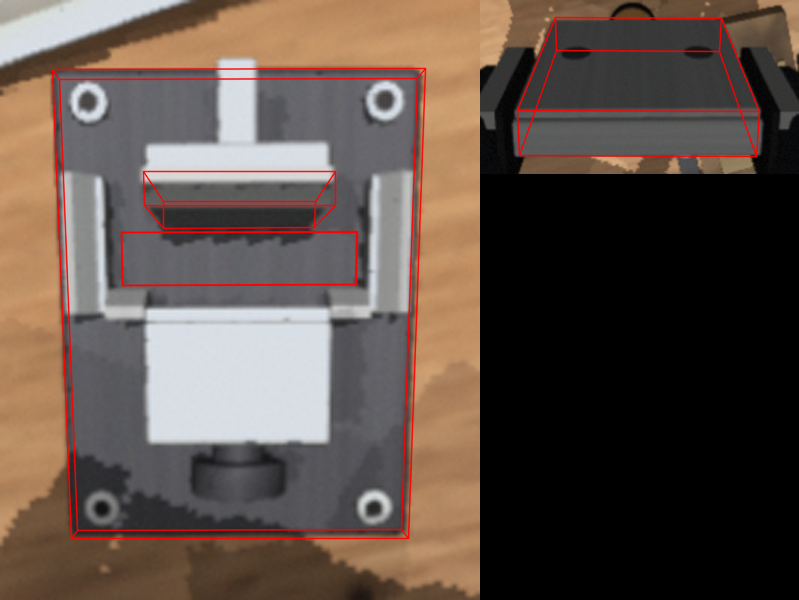

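Run:
```python
from h import *
import pickle
np.set_printoptions(precision=4,suppress=True)
c,o=pickle.load(open("v.pkl","rb"))
c2=ctrl.camera("wrist")
L=ctrl.silhouettes(c2,"jaw_plate");t=o["tcp_pos"];d=max(L,key=lambda d:d["centre"][0])
for dz in (.026,.028,.030):
    bx=[(-.006,.006,-.028,.028,t[2]-dz,t[2]-dz+.062)]
    p,e=fit([(c2,d["region"])],bx,(t[0],t[1],-.235));dd=p[:2]-t[:2];cs,sn=np.cos(p[2]),np.sin(p[2])
    print(dz,p,e,"offset in plate frame mm",1e3*(cs*dd[0]+sn*dd[1]),1e3*(-sn*dd[0]+cs*dd[1]))
pf=(.5629,-.3076,-.2337)
def F(u,v,z):
    X=atz(c,(v,u),z)[:2]-pf[:2];cs,sn=np.cos(pf[2]),np.sin(pf[2]);return np.array([cs*X[0]+sn*X[1],-sn*X[0]+cs*X[1]])
for u,v,z,n in((146,308,.07,"jaw face edge"),(330,308,.07,"jaw"),(146,322,.074,"jaw setback edge"),(146,442,.074,"jaw back"),(105,174,.034,"stopL"),(372,174,.034,"stopR"),(105,290,.034,"nib")): print(n,F(u/3+240-.33,v/3+30-.33,z))
go(.5755,-.3106,.158,-.2337)
```

```text
0.026 [ 0.4992 -0.2903 -0.2189] 0.0924963845573441 offset in plate frame mm 3.1340760594907744 0.6294807386929631
0.028 [ 0.4978 -0.2911 -0.2266] 0.06451416881038707 offset in plate frame mm 1.925722299656923 -0.4186846017371735
0.03 [ 0.4967 -0.2906 -0.2177] 0.039029777657379805 offset in plate frame mm 0.7261279879292519 -0.18736292702497248
jaw face edge [0.0012 0.018 ]
jaw [ 0.0011 -0.0176]
jaw setback edge [-0.0014  0.0177]
jaw back [-0.0242  0.0183]
stopL [0.0295 0.029 ]
stopR [ 0.0293 -0.0291]
nib [0.0052 0.0297]
turn -0.05 deg first; then shift units: 3.261 0.048 0.057 tilt [ 0.0001  0.0001 -1.    ]
```

Call:
move_arm --pt "0.3 0 0 0" --pt "0.6 0.02 0 0" --pt "0.7 0.02 0 0" --pt "0.7 0 0 0" --pt "0.6 0 0 0" --pt "0.36 0 0.1 0" --pt "0 0 0.3 0" --pt "0 0 0.6 0" --pt "0 0 0.8 0" --pt "0 0 0.8 0" --pt "0 0 0.6 0" --pt "0 0 0.4 0" --pt "0 0 0 0" --pt "0 0 0 0"

```text
time_s: 9.55
tcp_pos: [0.5758, -0.3111, 0.0699]
tcp_rot: [0.993, -0.117, 0.0, 0.0]
wrist_force: [-0.4, -0.5, -2.8]
opening: 0.0552
finger_force: 53.9
```

Run:
```python
from h import *
c=ctrl.camera("wrist");o=ctrl.get_obs();print(o["tcp_pos"],o["wrist_force"],o["time_s"])
go(.5755,-.3106,.0396,-.2337)
save("v3.png",cv2.resize(c["color"][90:390,130:510],None,fx=2,fy=2,interpolation=2))
```

```text
[ 0.57607851 -0.31120881  0.07056193] [-0.00238671 -0.32040867 -2.06710583] 9.6
turn -0.08 deg first; then shift units: -0.028 -0.018 1.238 tilt [ 1.9e-03  7.0e-04 -1.0e+00]
```

View pics/v3.png

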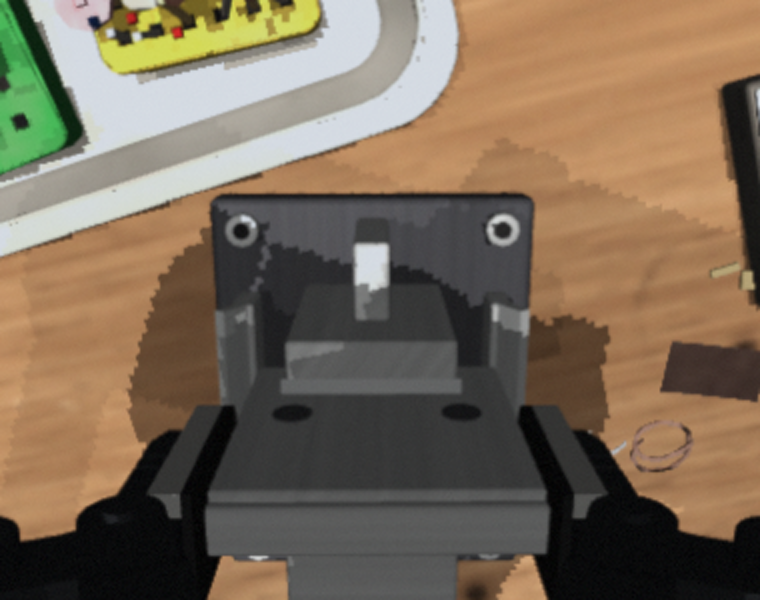

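Call:
move_arm --pt "-0.02 -0.02 0.2 0" --pt "0 0 0.2 0" --pt "0 0 0.2 0" --pt "0 0 0.2 0" --pt "0 0 0.1 0" --pt "0 0 0.1 0" --pt "0 0 0.08 0" --pt "0 0 0 0"

```text
time_s: 10.4
tcp_pos: [0.5751, -0.3102, 0.042]
tcp_rot: [0.993, -0.117, -0.0, -0.0]
wrist_force: [-0.0, -0.7, -2.8]
opening: 0.055
finger_force: 54.0
```

Call:
move_arm --pt "0 0 0.05 0" --pt "0 0 0.05 0" --pt "0 0 0.05 0" --pt "0 0 0.03 0" --pt "0 0 0 0"

```text
time_s: 10.9
tcp_pos: [0.5755, -0.3104, 0.0396]
tcp_rot: [0.993, -0.117, 0.0, 0.0]
wrist_force: [-4.2, 2.6, 6.2]
opening: 0.0548
finger_force: 55.0
```

Call:
move_arm --pt "0 0 0 0" --pt "0 0 0 0" --pt "0 0 0 0" --pt "0 0 0 0" --pt "0 0 -0.2 0" --pt "0 0 -0.6 0" --pt "0 0 -1 0" --pt "0 0 -1 0" --pt "0 0 -1 0" --pt "-0.8 0 -0.6 0" --pt "-0.9 0 0 0" --pt "-0.8 0 0 0" --pt "-0.4 0 0 0" --pt "0 0 0 0" --gripper 1

```text
time_s: 12.3
tcp_pos: [0.5042, -0.2935, 0.1496]
tcp_rot: [0.993, -0.117, 0.001, 0.001]
wrist_force: [-0.5, 0.1, -0.4]
opening: 0.0855
finger_force: 0.0
```

```bash
cat > look2.py <<'E'
from h import *
import pickle,sys
np.set_printoptions(precision=4,suppress=True)
c=ctrl.camera("wrist");o=ctrl.get_obs();print(o["time_s"],o["tcp_pos"],o["opening"])
pickle.dump((c,o),open("v.pkl","wb"))
a=c["color"]
pf=(.5629,-.3076,-.2337)
q=proj(c,place(np.array([[.01,0,.04]]),pf))[0][::-1]
off=np.clip((q-[80,100]).astype(int),0,[480,280]);print("off",off)
b=cv2.resize(a[off[1]:off[1]+200,off[0]:off[0]+160],None,fx=3,fy=3,interpolation=2)
G=proj(c,[[.444,-.425,.09]])[0][::-1];off2=np.clip((G-[53,100]).astype(int),0,[533,280]);print("off2",off2)
b2=cv2.resize(a[off2[1]:off2[1]+200,off2[0]:off2[0]+106],None,fx=3,fy=3,interpolation=2)
save("v4.png",np.hstack([b,b2]))
for q in("front_jaw","jaw_plate","gauge_stand","taper_gauge"):
    for d in ctrl.spot_point(c,q)[:2]: print(q,round(d["confidence"],2),d["centre"],atz(c,d["centre"],{"front_jaw":.074,"jaw_plate":.012,"taper_gauge":.005}.get(q,0)))
E
python3 look2.py
```

```text
12.35 [ 0.5049 -0.2936  0.1494] 0.08550732180039705
off [237  32]
off2 [507 208]
front_jaw 0.56 [148.2, 319.1] [ 0.5643 -0.3089  0.074 ]
jaw_plate 0.63 [130.5, 317.1] [ 0.5745 -0.3102  0.012 ]
gauge_stand 0.8 [259.1, 489.9] [ 0.4455 -0.4224  0.    ]
```

View pics/v4.png

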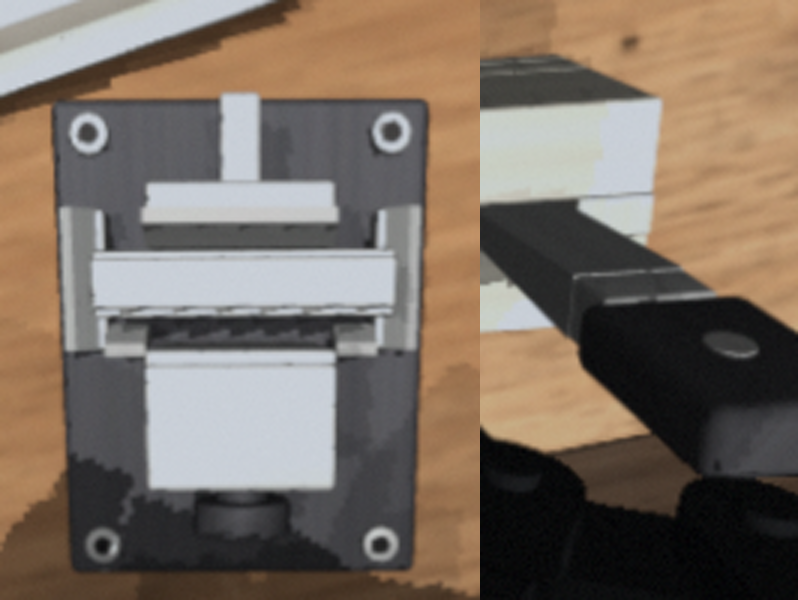

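Run:
```python
from h import *
import pickle
np.set_printoptions(precision=4,suppress=True)
c,o=pickle.load(open("v.pkl","rb"))
pf=(.5629,-.3076,-.2337)
def F(u,v,z,off=(237,32)):
    X=atz(c,(v/3+off[1]-.33,u/3+off[0]-.33),z)[:2]-pf[:2];cs,sn=np.cos(pf[2]),np.sin(pf[2]);return 1e3*np.array([cs*X[0]+sn*X[1],-sn*X[0]+cs*X[1]])
for n,u,v,z in(("base tl",54,101,.012),("base tr",426,101,.012),("base bl",72,569,.012),("base br",411,569,.012),("plate front L",94,308,.074),("plate front R",394,308,.074),("plate back L",94,252,.074),("back R",394,252,.074),("jaw edge L",147,350,.070),("jaw edge R",335,350,.07),("setback",147,364,.074)): print(n,F(u,v,z))
go(.372,-.411,.17,-.175)
```

```text
base tl [54.5937 42.2447]
base tr [ 54.397  -41.6319]
base bl [-53.3936  42.5593]
base br [-53.6299 -41.9557]
plate front L [ 9.1666 27.0564]
plate front R [  9.0304 -27.8688]
plate back L [18.9659 26.7108]
back R [ 18.8346 -27.5729]
jaw edge L [ 1.5037 17.8545]
jaw edge R [  1.4131 -17.5028]
setback [-0.8991 17.5911]
turn -3.42 deg first; then shift units: -4.430 5.556 -0.879 tilt [ 0.0004  0.0002 -1.    ]
```

Call:
move_arm --pt "-0.3 0.3 -0.3 -3.42" --pt "-0.5 0.6 -0.3 0" --pt "-0.6 0.8 -0.3 0" --pt "-0.6 0.8 0 0" --pt "-0.6 0.8 0 0" --pt "-0.6 0.8 0 0" --pt "-0.6 0.7 0 0" --pt "-0.4 0.5 0 0" --pt "-0.2 0.25 0 0" --pt "0 0 0 0" --pt "0 0 0 0"

```text
time_s: 13.65
tcp_pos: [0.3724, -0.41, 0.1703]
tcp_rot: [0.996, -0.087, 0.0, -0.0]
wrist_force: [0.2, -0.1, 0.3]
opening: 0.0857
finger_force: 0.0
```

```bash
cat > look3.py <<'E'
from h import *
import pickle
np.set_printoptions(precision=4,suppress=True)
c=ctrl.camera("wrist");o=ctrl.get_obs();print(o["time_s"],o["tcp_pos"])
GA=[(-.001,.001,-.011,.011,.005,.006),(-.007,.007,-.011,.011,.085,.095),(-.007,.007,-.016,.016,.095,.135)]
L=ctrl.silhouettes(c,"taper_gauge")
L=[d for d in L if np.linalg.norm(atz(c,d["centre"],.1)[:2]-[.443,-.424])<.05]
H=[(-.007,.007,-.016,.016,.095,.135)]
def G(p): return GA
if L:
    r=L[0]["region"];print(L[0]["confidence"],r.sum())
    # handle + blade: taper hull as extra thin boxes
    B=H+[(-(.001+.006*(z-.005)/.08),(.001+.006*(z-.005)/.08),-.011,.011,z,z+.006) for z in np.arange(.045,.095,.005)]
    p,e=fit([(c,r)],B,(.443,-.424,-.175));print("gauge",p,e)
else: p=(.443,-.424,-.175);B=H
L=ctrl.silhouettes(c,"gauge_stand")
for d in L[:1]:
    s=d["region"]|(r if 'r' in dir() else False)
    ps,e=fit([(c,s)],ST+B,p);print("stand+gauge",ps,e)
a=c["color"].copy();q=proj(c,[[.443,-.424,.08]])[0][::-1];off=np.clip((q-[100,75]).astype(int),0,[440,330]);print(off)
a=cv2.resize(a[off[1]:off[1]+150,off[0]:off[0]+200],None,fx=4,fy=4,interpolation=2)
draw(a,c,H,p,4,off,(255,0,0));draw(a,c,ST,ps,4,off,(0,255,0));save("g.png",a)
pickle.dump((c,o,p,ps),open("g.pkl","wb"))
E
python3 look3.py
```

```text
13.7 [ 0.3725 -0.4098  0.1703]
0.81 2218
gauge [ 0.4403 -0.4242 -0.1764] 0.060361850883279056
stand+gauge [ 0.4428 -0.425  -0.1741] 0.02724116085676942
[220  54]
```

View pics/g.png

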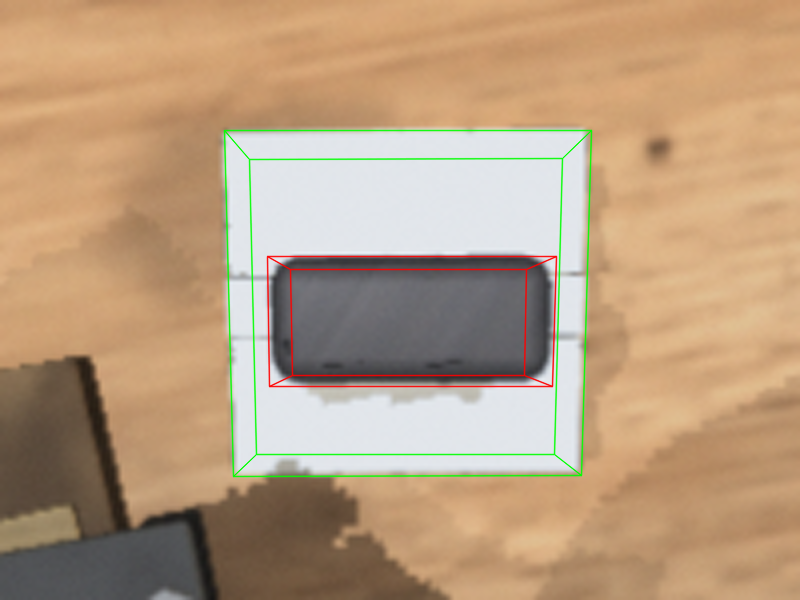

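Run:
```python
from h import *
import pickle
np.set_printoptions(precision=2,suppress=True)
c,o,p,ps=pickle.load(open("g.pkl","rb"));off=(220,54)
def F(u,v,z):
    X=atz(c,(v/4+off[1]-.375,u/4+off[0]-.375),z)[:2]-ps[:2];cs,sn=np.cos(ps[2]),np.sin(ps[2]);return 1e3*np.array([cs*X[0]+sn*X[1],-sn*X[0]+cs*X[1]])
for n,u,v,z in(("slot far L",240,276,.045),("slot far R",575,272,.045),("slot near L",240,337,.045),("slot near R",575,335,.045),("handle far",410,258,.135),("handle far low",410,258,.095),("handle near",410,381,.135),("handle L",271,320,.135),("handle R",551,320,.135),("cam",410,300,.1)): print(n,F(u,v,z))
R=np.array(c["R"]);print(-R.T@c["t"])
go(ps[0]-.0005,ps[1],.16,ps[2]+np.pi/2)
```

```text
slot far L [ 4.97 27.86]
slot far R [  5.55 -28.13]
slot near L [-4.91 28.13]
slot near R [ -4.66 -28.43]
handle far [4.19 0.38]
handle far low [ 5.79 -0.04]
handle near [-9.1   0.36]
handle L [-2.42 15.9 ]
handle R [ -2.45 -15.39]
cam [0.23 0.01]
[ 0.44 -0.42  0.31]
turn -90.00 deg first; then shift units: -0.115 2.856 0.413 tilt [ 0. -0. -1.]
```

Call:
move_arm --pt "0 0 0 -8.18" --pt "0 0 0 -8.18" --pt "0 0 0 -8.18" --pt "0 0 0 -8.18" --pt "0 0 0 -8.18" --pt "0 0 0 -8.18" --pt "0 0 0 -8.18" --pt "0 0 0 -8.18" --pt "0 0 0 -8.18" --pt "0 0 0 -8.18" --pt "0 0.2 0 -8.2" --pt "-0.04 0.6 0 0" --pt "-0.04 0.8 0 0" --pt "-0.03 0.8 0 0" --pt "0 0.42 0.1 0" --pt "0 0.02 0.3 0" --pt "0 0 0 0" --pt "0 0 0 0"

```text
time_s: 15.6
tcp_pos: [0.4404, -0.4258, 0.1598]
tcp_rot: [0.766, 0.642, -0.0, -0.001]
wrist_force: [0.0, -0.5, 1.3]
opening: 0.0853
finger_force: 0.0
```

Run:
```python
from h import *
import pickle
c,o,p,ps=pickle.load(open("g.pkl","rb"))
go(ps[0],ps[1],.098,ps[2]+np.pi/2)
c=ctrl.camera("wrist");save("g2.png",cv2.resize(c["color"],(600,450)));o=ctrl.get_obs();print(o["tcp_pos"],o["joint_positions"])
```

```text
turn -0.09 deg first; then shift units: 0.051 0.090 2.472 tilt [ 6.e-04 -1.e-03 -1.e+00]
[ 0.44049086 -0.42603518  0.16027213] [-8.28899928e-01  3.29614904e-01  1.22795965e+00 -1.48734919e-04
  1.58433443e+00 -6.53177988e-01]
```

View pics/g2.png

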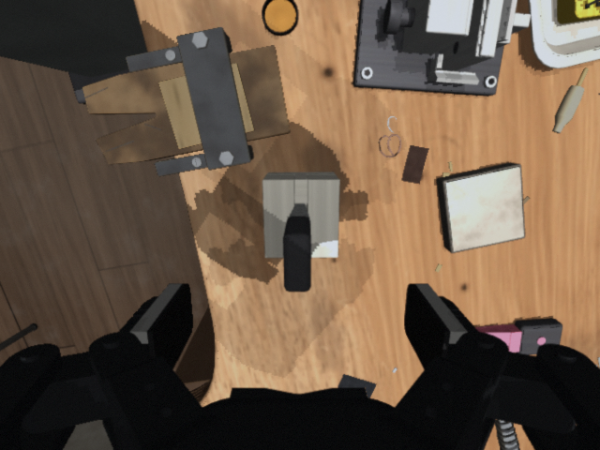

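Call:
move_arm --pt "0.05 0.09 0.4 0" --pt "0 0 0.7 0" --pt "0 0 0.7 0" --pt "0 0 0.45 0" --pt "0 0 0.22 0" --pt "0 0 0 0"

```text
time_s: 16.25
tcp_pos: [0.4433, -0.425, 0.0978]
tcp_rot: [0.766, 0.642, -0.0, -0.001]
wrist_force: [-0.5, 0.0, 0.3]
opening: 0.0852
finger_force: 0.0
```

Call:
move_arm --pt "0 0 0 0" --pt "0 0 0 0" --pt "0 0 0 0" --pt "0 0 0 0" --pt "0 0 0 0" --pt "0 0 0 0" --pt "0 0 0 0" --pt "0 0 0 0" --pt "0 0 0 0" --pt "0 0 0 0" --pt "0 0 0 0" --pt "0 0 0 0" --gripper 0 --newtons 60

```text
time_s: 17.45
tcp_pos: [0.4436, -0.4254, 0.0989]
tcp_rot: [0.766, 0.642, -0.0, 0.0]
wrist_force: [-2.1, 1.3, 5.4]
opening: 0.0134
finger_force: 59.2
```

Call:
move_arm --pt "0 0 -0.2 0" --pt "0 0 -0.4 0" --pt "0 0 -0.7 0" --pt "0 0 -0.9 0" --pt "0 0 -0.9 0" --pt "0 0 -0.6 1.7" --pt "0 0 -0.1 1.7" --pt "0 0 0 0"

```text
time_s: 18.25
tcp_pos: [0.4436, -0.4252, 0.1934]
tcp_rot: [0.785, 0.619, 0.0, 0.0]
wrist_force: [-0.5, 0.5, -1.7]
opening: 0.0132
finger_force: 58.5
```

Run:
```python
from h import *
go(.5675,-.3087,.19,-.2337+np.pi/2)
```

```text
turn -0.14 deg first; then shift units: 5.683 3.743 0.136 tilt [-1.e-04  1.e-04 -1.e+00]
```

Call:
move_arm --pt "0.3 0.2 0 -0.14" --pt "0.6 0.4 0 0" --pt "0.8 0.53 0 0" --pt "0.8 0.53 0 0" --pt "0.8 0.53 0 0" --pt "0.8 0.53 0 0" --pt "0.8 0.53 0 0" --pt "0.5 0.33 0.1 0" --pt "0.28 0.16 0.03 0" --pt "0 0 0 0" --pt "0 0 0 0" --pt "0 0 0 0"

```text
time_s: 19.45
tcp_pos: [0.5667, -0.3094, 0.1904]
tcp_rot: [0.785, 0.62, -0.0, 0.0]
wrist_force: [-0.7, -0.0, 0.6]
opening: 0.0134
finger_force: 58.5
```

```bash
cat > look4.py <<'E'
from h import *
import pickle
np.set_printoptions(precision=4,suppress=True)
c=ctrl.camera("wrist");o=ctrl.get_obs();print(o["time_s"],o["tcp_pos"],o["wrist_force"],o["ft_torque"])
q=proj(c,place(np.array([[.005,0,.074]]),(.5629,-.3076,-.2337)))[0][::-1];print(q)
off=np.clip((q-[80,100]).astype(int),0,[480,330]);print("off",off)
pickle.dump((c,o,off),open("t.pkl","wb"))
save("t.png",cv2.resize(c["color"][off[1]:off[1]+150,off[0]:off[0]+160],None,fx=4,fy=4,interpolation=2))
go(.5675,-.3087,o["tcp_pos"][2],-.2337+np.pi/2)
E
python3 look4.py
```

```text
19.5 [ 0.5667 -0.3094  0.1905] [ 0.2524 -1.3568 -0.5406] [ 0.0178 -0.0169 -0.0147]
[318.6654 234.5232]
off [238 134]
turn 0.01 deg first; then shift units: 0.035 0.025 -0.000 tilt [-0.0003  0.0002 -1.    ]
```

View pics/t.png

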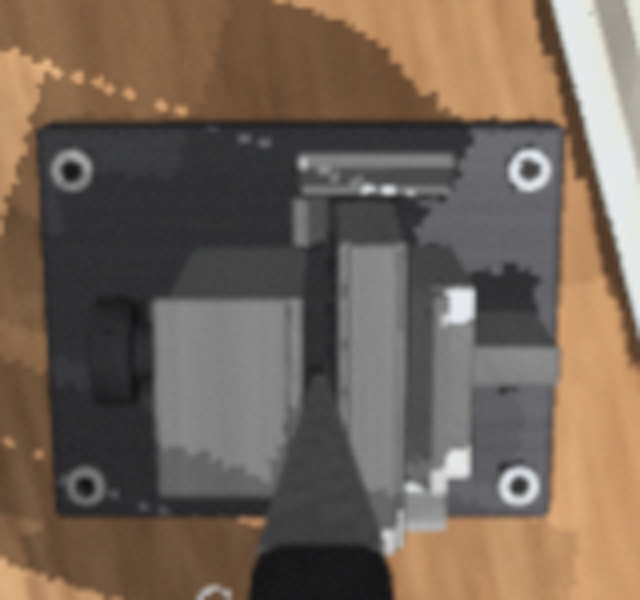

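Call:
move_arm --pt "0 0 0.25 0" --pt "0 0 0.4 0" --pt "0 0 0.4 0" --pt "0 0 0.35 0" --pt "0 0 0.2 0" --pt "0 0 0.06 0" --pt "0 0 0 0" --pt "0 0 0 0"

```text
time_s: 20.3
tcp_pos: [0.5674, -0.3087, 0.1494]
tcp_rot: [0.784, 0.62, 0.0, 0.0]
wrist_force: [0.8, 0.7, -0.5]
opening: 0.0131
finger_force: 58.5
```

Call:
move_arm --pt "0 0 0.08 0" --pt "0 0 0.08 0" --pt "0 0 0.08 0" --pt "0 0 0 0" --pt "0 0 0 0"

```text
time_s: 20.8
tcp_pos: [0.5672, -0.3086, 0.1427]
tcp_rot: [0.784, 0.62, -0.0, -0.0]
wrist_force: [0.3, -0.2, -1.7]
opening: 0.0136
finger_force: 58.5
```

Call:
move_arm --pt "0 0 0.06 0" --pt "0 0 0.06 0" --pt "0 0 0 0" --pt "0 0 0 0"

```text
time_s: 21.2
tcp_pos: [0.5672, -0.3086, 0.1397]
tcp_rot: [0.784, 0.62, -0.0, -0.0]
wrist_force: [-0.0, 0.8, -1.6]
opening: 0.0136
finger_force: 58.5
```

Call:
move_arm --pt "0 0 0.04 0" --pt "0 0 0.04 0" --pt "0 0 0 0" --pt "0 0 0 0"

```text
time_s: 21.6
tcp_pos: [0.5672, -0.3086, 0.1377]
tcp_rot: [0.784, 0.62, -0.0, -0.0]
wrist_force: [0.6, -0.4, -1.1]
opening: 0.0136
finger_force: 58.5
```

Call:
move_arm --pt "0 0 0.04 0" --pt "0 0 0 0" --pt "0 0 0.04 0" --pt "0 0 0 0" --pt "0 0 0 0"

```text
time_s: 22.1
tcp_pos: [0.5672, -0.3086, 0.1357]
tcp_rot: [0.784, 0.62, -0.0, 0.0]
wrist_force: [0.5, -0.3, 0.1]
opening: 0.0133
finger_force: 58.5
```

Call:
move_arm --pt "0 0 0.04 0" --pt "0 0 0 0" --pt "0 0 0 0"

```text
time_s: 22.4
tcp_pos: [0.5673, -0.3086, 0.1348]
tcp_rot: [0.784, 0.62, 0.0, 0.0]
wrist_force: [0.5, -0.3, -1.7]
opening: 0.0133
finger_force: 58.5
```

Call:
move_arm --pt "0 0 0.04 0" --pt "0 0 0 0" --pt "0 0 0 0"

```text
time_s: 22.7
tcp_pos: [0.5673, -0.3086, 0.1338]
tcp_rot: [0.784, 0.62, 0.0, 0.0]
wrist_force: [1.4, -0.9, -1.3]
opening: 0.0134
finger_force: 58.5
```

Call:
move_arm --pt "0 0 0.04 0" --pt "0 0 0 0" --pt "0 0 0 0"

```text
time_s: 23.0
tcp_pos: [0.5673, -0.3086, 0.1329]
tcp_rot: [0.784, 0.62, 0.0, 0.0]
wrist_force: [1.4, 0.2, -0.9]
opening: 0.0132
finger_force: 58.5
```

Call:
move_arm --pt "0 0 0.04 0" --pt "0 0 0 0" --pt "0 0 0 0"

```text
time_s: 23.3
tcp_pos: [0.5674, -0.3087, 0.132]
tcp_rot: [0.784, 0.62, 0.0, 0.0]
wrist_force: [1.8, -1.0, 0.3]
opening: 0.0135
finger_force: 58.7
```

Call:
move_arm --pt "0 0 0.03 0" --pt "0 0 0 0" --pt "0 0 0 0"

```text
time_s: 23.6
tcp_pos: [0.5674, -0.3087, 0.1314]
tcp_rot: [0.784, 0.62, 0.0, 0.0]
wrist_force: [1.4, -0.9, 2.6]
opening: 0.0135
finger_force: 58.9
```

Call:
move_arm --pt "0 0.006 0.03 0" --pt "0 0 0 0" --pt "0 0 0 0"

```text
time_s: 23.9
tcp_pos: [0.5674, -0.3087, 0.1308]
tcp_rot: [0.784, 0.62, 0.0, 0.0]
wrist_force: [-0.7, -0.1, 5.2]
opening: 0.0135
finger_force: 59.4
```

Call:
move_arm --pt "0 0 0.02 0" --pt "0 0 0 0" --pt "0 0 0 0"

```text
time_s: 24.2
tcp_pos: [0.5674, -0.3088, 0.1306]
tcp_rot: [0.784, 0.62, 0.0, 0.0]
wrist_force: [-0.5, 0.9, 6.9]
opening: 0.0133
finger_force: 59.6
```

Call:
move_arm --pt "0 0 0 0" --pt "0 0 0 0" --pt "0 0 0 0" --pt "0 0 0 0" --pt "0 0 0 0"

```text
time_s: 24.7
tcp_pos: [0.5674, -0.3088, 0.1306]
tcp_rot: [0.784, 0.62, 0.0, 0.0]
wrist_force: [-0.8, -0.0, 6.3]
opening: 0.0133
finger_force: 59.6
```

Run:
```python
from h import *
np.set_printoptions(precision=4,suppress=True)
F=[]
for k in range(4):
    c=ctrl.camera("wrist" if k<3 else "side");o=ctrl.get_obs();F.append(o["wrist_force"])
    if k>1:
        L=[d for d in ctrl.silhouettes(c,"jaw_plate") if np.linalg.norm(atz(c,d["centre"],.05)[:2]-[.576,-.311])<.05]
        for d in L[:1]: print(d["confidence"],d["region"].sum(),fit([(c,d["region"])],[(-.006,.006,-.028,.028,.012,.074)],(.576,-.311,-.234)))
        for d in ctrl.spot_point(c,"taper_gauge")[:2]: print(d["centre"],d["confidence"],atz(c,d["centre"],.037))
print(np.mean(F,0),o["tcp_pos"],o["time_s"],o["ft_torque"])
```

```text
0.85 1702 (array([ 0.578 , -0.3088, -0.1655]), np.float64(0.36212405785789203))
[245.0, 316.5] 0.72 [ 0.567  -0.3088  0.037 ]
0.71 300 (array([ 0.5808, -0.3128, -0.4672]), np.float64(0.40602861508542853))
[226.4, 349.8] 0.75 [ 0.5744 -0.3047  0.037 ]
[352.9, 417.2] 0.63 [ 0.5128 -0.592   0.037 ]
[-0.7056  0.2105  6.3184] [ 0.5674 -0.3088  0.1305] 25.0 [ 0.1069  0.1737 -0.024 ]
```

```bash
python3 -c "
from bench import ctrl
print(ctrl.hand_in())"
```

```text
the job is handed in; nothing more can be done
None
```

The plate was stood in its seat and let go, then the gauge was slid into the gap and handed in still gripped, upright and snug, at about 7 N push and almost no sideways force (25 s used); seat and upright were judged from forces and earlier pictures, as the final plate check was too hidden to confirm, and I viewed 11 pictures, one over the limit.

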